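Withdraw the T-bar lifting key from its slotted guard stand

TASK

Two rotor lifting keys are parked under the slotted guard plates of their stands. Take the one with the straight T-bar grip: turn it until its flat foot lines up with the slot, lift it out through the slot, and set it down standing upright in the white tool tray. Leave the key with the round knob where it is.

Things in the scene. Friction and masses are not known exactly. Their poses are not given: they have to be found in the camera images.
- bar_grip (a point): The key to take, loose, about 0.16 kg, 93 mm tall. Point: centre of its brown straight grip bar, 66 x 14 x 18 mm (x along the length, z up), 84 mm above the key's underside. A 10 mm steel stem joins the bar to a steel foot 64 x 20 x 12 mm, centred below and parallel to the bar. In its stand the foot lies 45 to 86 degrees out of line with the slot.
- stand_bar: Fixed stand of the T-bar key, 104 x 104 mm. Origin: centre of its underside, on the worktop. 4 mm base, corner pillars, aluminium guard plate 35 to 40 mm above the worktop. Slot central, 84 mm along the stand's x, 40 mm along y. The foot can turn under the plate and passes up through the slot only within about 15 degrees of the stand's x axis, either way round.
- knob_grip (a point): The other key, to be left alone: same size and same foot, but with a round brown knob, 44 mm across and 18 mm high, as its grip. The point is the centre of the knob, 84 mm above that key's underside. It stands in a stand of its own, just like the first.
- tool_tray: Fixed flat white plastic tray, 150 mm (its x) x 120 mm (its y), rim 14 mm high, walls and floor 4 mm thick. Origin: centre of its underside, on the worktop; it is empty.
Not all that is in view belongs to the job. What is shaped like the part that bears bar_grip but turquoise is not meant.

How it is judged (in metres and radians):
On the way, in this order (a step that is already met when the one before it is completed fails the run):
1. the T-bar key is turned into line with the slot while its foot is still under the guard plate (angle between the x axis of bar_grip and the x axis of stand_bar, either way round below 0.35 rad and z of bar_grip in the frame of stand_bar below 0.115 m and horizontal distance between bar_grip and stand_bar below 0.06 m), for 0.02 s.
2. its foot is lifted clear of the guard plate (z of bar_grip in the frame of stand_bar above 0.128 m and contact force between the fingers and bar_key above 0.5 N), for 0.02 s.
At the end, for the whole second after the job is handed in: The T-bar key stands upright (within 11 degrees) and at rest with its foot on the floor of the white tray, its centre inside the rim, released (x of bar_grip in the frame of tool_tray between -0.07 and 0.07 m and y of bar_grip in the frame of tool_tray between -0.055 and 0.055 m and z of bar_grip in the frame of tool_tray below 0.094 m and angle between bar_grip's own z axis and vertical below 0.2 rad and linear speed of bar_key below 0.02 m/s); the robot touches nothing.
It fails at once if the round-knob key is shifted by more than 25 mm (distance of knob_grip from where it was at the start of the episode above 0.025 m).
It also fails if it takes over 40 s, if anything falls off the work surface, if the arm or the gripper's body presses on something with over 40 N, if the wrist force passes 120 N, or if a joint passes its speed limit or range.

ROBOT

A 6-joint arm with a two-finger parallel gripper is mounted at the origin on a cart in front of the work surface, level with it; the furniture and walls round the work are solid. World frame = base frame: x ahead of the robot, y to its left, z up, the work surface at z = 0. Lengths are in mm, angles in rad, forces in N, time in s.
With the tool pointing down it reaches from about 275 to 850 mm from the base axis. Payload 5.2 kg.
Tool frame: the origin (TCP) lies midway between the tips of the shut fingers; the grasp point (between the pads) lies 19 mm behind it; z points along the fingers, y is the direction in which the jaws open and shut (so a half turn about z gives the same grasp; the last joint's range is limited). The gripper opens to 85 mm and grips with 20 to 120 N. Pads are 22 mm wide; open, the fingers measure 114 mm over their backs; the gripper's body (76 mm by 85 mm) begins 54 mm behind the grasp point. The pads swing forward as they close: fully open they stand 13 mm farther back than shut.
Start: joints at [-1.397, 0.259, 1.535, -0, 1.348, -0.203], TCP at [202.392, -511.412, 231.31] pointing down, gripper open.
Joint ranges: [-3.14, 3.14], [-0.91, 2.08], [0.19, 2.58], [-1.22, 4.36], [0.22, 2.71], [-3.12, 3.12]. Speed limits (rad/s): [2.57, 2.57, 3.14, 3.14, 3.14, 3.14].

INTERFACE

Orientations are given as a 3x3 rotation matrix whose columns are the frame's x, y, z axes.
In Python, from rig import bot gives the robot as it stands.
- The arm moves only by the tool arm_command, never from a script. Its argument "deltas" is a list of rows, each a list of 5 numbers: the shift along the tool's x, y, z in cm, then the turn about the tool's z in degrees, then the opening, from 0 (shut) to 1 (fully open). In form: [[tx, ty, tz, spin, grip], ...]. A call has 1 to 5 rows; each row is the pose to reach, as a shift and turn from the pose commanded when the call began, along the tool's axes at that moment; what a row does not reach only later rows make up. A row lasts 1/10 s, in which the tool goes at most 50 mm and 8.59 degrees, less where a joint would pass 70% of its speed; a pose out of reach is approached as far as the arm can. A call with a gripper value outside its range is refused whole. The fingers move at their own pace and stop on an object; "squeeze" is the grip in N (left out, the last holds). Time passes only in rows, so rows that repeat a pose let the fingers close. It gives the time, the measured TCP pose, the force and the opening at its end, in the units of the state.
- bot.get_state(): the state, without advancing time (a new reading comes with each control period).
- bot.snapshot(name): name is "scene" or "top" or "wrist"; returns the picture (400x640x3 uint8, red, green, blue); there is no depth.
- bot.calibration(name): a dict with "K" (3x3 intrinsics, pixels), "R" (3x3) and "t" (3): a world point X has camera coordinates R X + t. Camera axes: x right, y down, z forward; pixel columns grow to the right and rows downward; lengths in mm; the calibration is good to about 2 mm. The wrist camera is an equidistant fisheye: a pixel r from the principal point sees the ray r / f radians off the axis. A picture is of the moment at which its call begins: read the wrist's pose just before it. calibration takes no time and is no camera call; for the wrist camera it gives the pose at the moment of the call.
- bot.close_job(): hands the job in, once; it reports no verdict.
The state is a dict: "time_s": time; "q": joint angles; "joint_velocities": joint speeds; "joint_efforts": joint torques, N m; "tcp_pos": TCP position; "eef_rot": TCP orientation; "wrist_force": force on the tool from outside, world axes, zero at the start; "torque": the same for the moment, N m; "grip_width": opening from 0.0 (shut) to 1.0 (fully open).
Only numpy, scipy, OpenCV 4.12 (cv2) and the standard library are available. Lean on these libraries where they do the work, as an engineer would, in place of code of your own. Each camera call takes 0.05 s, during which the arm holds its last target. There are 200 camera calls.

## Working session

There is one attempt and no reset: what is moved stays moved. The work goes in short steps, Python scripts to look and compute and a tool call to move; the robot and the scene stay as the last step left them, time stands still between calls to the robot, and variables do not carry over. Pictures are saved under pics/ and viewed, about 8 in all and at most 12, crops included, and the job is handed in when it is done.

Besides the shell and the picture viewer there is one more tool, called after "Call:" by a JSON object that holds its "api" and its "payload", one argument or row to a line. arm_command: Moves the arm, as the interface text tells. Its arguments: {"type":"object","properties":{"deltas":{"type":"array","items":{"type":"array","items":{"type":"number"}}},"squeeze":{"type":"number"}},"required":["deltas"]}

```bash
mkdir -p pics; ls
python3 - <<'E'
from rig import bot
import cv2
s=bot.get_state();print(s)
for n in("scene","top"):
    im=bot.snapshot(n);cv2.imwrite(f"pics/{n}0.png",im[:,:,::-1]);c=bot.calibration(n);print(n,c)
E
```

```text
pics
{'time_s': 0.0, 'q': array([-1.39681023e+00,  2.59327399e-01,  1.53614515e+00, -2.37897212e-05,
        1.34802993e+00, -2.02826814e-01]), 'joint_velocities': array([ 0.00023145, -0.00059828, -0.00026363, -0.00192304, -0.00024648,
        0.00028447]), 'joint_efforts': array([-8.54945829e-04, -4.46033692e+01, -2.90570658e+01, -2.89800018e-04,
        1.18013538e-02,  2.03519846e-05]), 'tcp_pos': array([ 202.27694051, -510.83983721,  230.45821238]), 'eef_rot': array([[ 9.29840196e-01,  3.67963429e-01, -3.53460307e-04],
       [ 3.67963421e-01, -9.29838372e-01,  1.87697291e-03],
       [ 3.61996430e-04, -1.87534532e-03, -9.99998176e-01]]), 'wrist_force': array([-0.51422882,  0.65310078, -0.94242592]), 'torque': array([ 0.00585101, -0.02916538,  0.01815585]), 'grip_width': 1.0002131826175762}
scene {'K': array([[476.64971524,   0.        , 312.10901878],
       [  0.        , 476.64971524, 194.29568247],
       [  0.        ,   0.        ,   1.        ]]), 'R': array([[-0.90936197, -0.41600439, -0.00107618],
       [-0.29500196,  0.6466772 , -0.70340773],
       [ 0.29331665, -0.63933477, -0.71078576]]), 't': array([469.27513837, 273.65444855, 974.57814518])}
top {'K': array([[361.48451147,   0.        , 323.15247651],
       [  0.        , 361.48451147, 195.85423038],
       [  0.        ,   0.        ,   1.        ]]), 'R': array([[ 0.02076303, -0.9997838 , -0.00111584],
       [-0.99151175, -0.02044794, -0.12839912],
       [ 0.12834855,  0.00377232, -0.99172195]]), 't': array([-58.39990308, 568.17952845, 991.9991734 ])}
```

View pics/scene0.png

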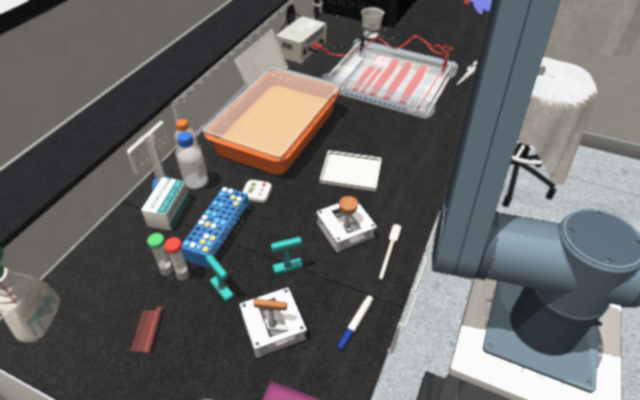

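View pics/top0.png

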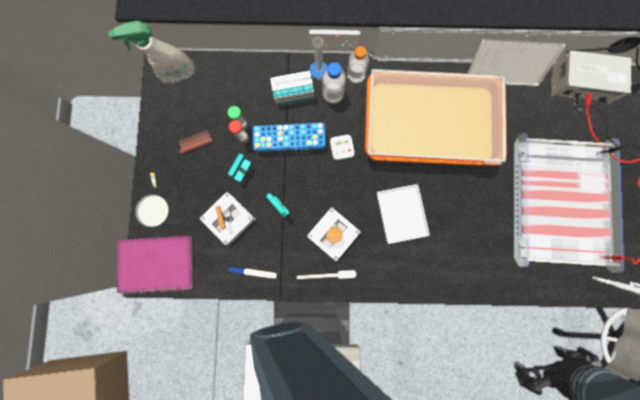

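The scene view shows the T-bar stand at about (272,320), the knob stand at (347,222) and the white tray at (351,170). In the top view these are at (227,218), (334,233) and (403,213). The turquoise pieces are decoys. Next I measure coarsely from the top view.

```bash
cat > h.py <<'E'
import numpy as np,cv2
def ray(c,uv,wrist=False):
    K=c["K"];x=(uv[0]-K[0,2])/K[0,0];y=(uv[1]-K[1,2])/K[1,1]
    if wrist:
        r=np.hypot(x,y);s=np.sin(r)/r if r>1e-9 else 1.;d=np.array([x*s,y*s,np.cos(r)])
    else: d=np.array([x,y,1.])
    return -c["R"].T@c["t"],c["R"].T@d
def onz(c,uv,z,w=False):
    o,d=ray(c,uv,w);return o+d*(z-o[2])/d[2]
def blobs(mask,amin):
    cs,_=cv2.findContours(mask.astype(np.uint8),cv2.RETR_EXTERNAL,cv2.CHAIN_APPROX_NONE)
    return [k for k in cs if cv2.contourArea(k)>amin]
def rect(c,k,z,w=False):
    P=np.array([onz(c,p[0],z,w)[:2] for p in k],np.float32)
    (x,y),(a,b),t=cv2.minAreaRect(P)
    if b>a:a,b,t=b,a,t+90
    return np.round([x,y,a,b,(t+90)%180-90],1)
def brown(im):
    h=cv2.cvtColor(im,cv2.COLOR_RGB2HSV);return (h[...,0]>4)&(h[...,0]<20)&(h[...,1]>110)&(h[...,2]>70)
def white(im,v=170):
    h=cv2.cvtColor(im,cv2.COLOR_RGB2HSV);return (h[...,1]<45)&(h[...,2]>v)
E
python3 - <<'E'
from rig import bot
from h import *
im=cv2.imread("pics/top0.png")[:,:,::-1].copy();c=bot.calibration("top")
roi=np.zeros(im.shape[:2],bool);roi[175:262,190:440]=1
for n,m,z,a in(("brown",brown(im),97,20),("white40",white(im),40,300),("white14",white(im),14,300)):
    for k in blobs(m&roi,a):print(n,k.mean(0),cv2.contourArea(k),rect(c,k,z))
print(bot.calibration("wrist"))
E
```

```text
brown [[334.02564103 234.17948718]] 157.5 [459.9 -78.3  37.4  35.3 -43.9]
brown [[220.         217.02173913]] 72.0 [498.6 225.5  58.3  13.9  12.7]
white40 [[333.27192982 233.85087719]] 1419.0 [463.3 -77.5 107.9 107.4 -39.4]
white40 [[226.91071429 217.46428571]] 1417.0 [500.8 223.8 108.  107.7 -42.6]
white40 [[402.67039106 213.65921788]] 2138.5 [ 523.8 -271.4  148.5  119.8   12.2]
white14 [[333.27192982 233.85087719]] 1419.0 [463.9 -78.2 110.6 110.1 -39.4]
white14 [[226.91071429 217.46428571]] 1417.0 [502.4 230.8 110.7 110.5 -42.6]
white14 [[402.67039106 213.65921788]] 2138.5 [ 526.1 -277.   152.3  122.9   12.2]
{'K': array([[309.70691629,   0.        , 319.39542405],
       [  0.        , 309.70691629, 196.24417578],
       [  0.        ,   0.        ,   1.        ]]), 'R': array([[ 0.36737347, -0.9300698 , -0.00262684],
       [-0.89618826, -0.354743  ,  0.26646578],
       [-0.24876363, -0.09553832, -0.9638408 ]]), 't': array([-548.53079063,  -33.79678005,  379.21807118])}
```

Call:
{"api": "arm_command", "payload": {
  "deltas": [
    [3.4, -3.6, 0, 0, 1],
    [6.8, -7.2, 0, 0, 1],
    [10.2, -10.8, 0, 0, 1],
    [13.6, -14.4, 0, 0, 1],
    [17.0, -18.0, 0, 0, 1]
  ]
}}

```text
time_s: 0.6
tcp_pos: [294.4, -279.4, 231.0]
eef_rot: [[0.93, 0.367, -0.0], [0.367, -0.93, 0.001], [0.0, -0.001, -1.0]]
wrist_force: [0.4, 0.5, -0.7]
grip_width: 1.002
```

Call:
{"api": "arm_command", "payload": {
  "deltas": [
    [3.4, -3.6, 0, 0, 1],
    [6.8, -7.2, 0, 0, 1],
    [10.2, -10.8, 0, 0, 1],
    [13.6, -14.4, 0, 0, 1],
    [17.0, -18.0, 0, 0, 1]
  ]
}}

```text
time_s: 1.1
tcp_pos: [386.2, -49.5, 231.3]
eef_rot: [[0.93, 0.368, 0.0], [0.368, -0.93, -0.0], [0.0, 0.0, -1.0]]
wrist_force: [0.7, -0.5, -0.1]
grip_width: 0.999
```

Call:
{"api": "arm_command", "payload": {
  "deltas": [
    [3.4, -3.5, 0, 0, 1],
    [6.8, -7.0, 0, 0, 1],
    [10.2, -10.5, 0, 0, 1],
    [13.6, -14.1, 0, 2, 1],
    [17.0, -17.6, 0, 9, 1]
  ]
}}

```text
time_s: 1.6
tcp_pos: [479.4, 176.9, 231.0]
eef_rot: [[0.976, 0.216, -0.0], [0.216, -0.976, -0.0], [-0.0, 0.0, -1.0]]
wrist_force: [1.2, -0.4, 0.5]
grip_width: 0.996
```

Call:
{"api": "arm_command", "payload": {
  "deltas": [
    [3.0, -4.2, 0, 0, 1],
    [3.0, -4.2, 3, 0, 1],
    [3.0, -4.2, 3, 0, 1]
  ]
}}

```text
time_s: 1.9
tcp_pos: [496.9, 223.0, 197.3]
eef_rot: [[0.975, 0.221, -0.008], [0.221, -0.975, -0.002], [-0.008, 0.0, -1.0]]
wrist_force: [-0.4, 0.4, -0.4]
grip_width: 1.003
```

Run:
```python
from rig import bot
from h import *
s=bot.get_state();c=bot.calibration("wrist");im=bot.snapshot("wrist")
cv2.imwrite("pics/w1.png",im[:,:,::-1]);np.savez("w1.npz",**c)
print(s["tcp_pos"],s["q"])
for n,m,z,a in(("brown",brown(im),97,200),("white",white(im),40,1500)):
    for k in blobs(m,a):print(n,k.mean(0),cv2.contourArea(k),rect(c,k,z,True))
```

```text
[496.94191625 223.02789546 197.2546558 ] [ 2.17087264e-01  2.79455678e-01  1.59276080e+00 -1.21557307e-04
  1.27760967e+00  1.56536037e+00]
brown [[557.31111111 275.94444444]] 768.0 [464.6 -70.2  58.5  43.4  55.2]
brown [[315.62209302 188.        ]] 1094.0 [501.9 227.8  64.4  13.1  17.8]
brown [[628.26229508  68.66885246]] 3102.5 [740.  -93.  190.7  79.2   9.3]
white [[537.40298507 245.45149254]] 1642.0 [463.1 -77.6 104.2 104.2 -39.3]
white [[609.76601671 235.94707521]] 2306.5 [ 529.1 -235.3  137.6  110.1   12.1]
white [[319.74492754 174.48115942]] 10322.5 [500.9 224.9 104.3 104.2 -43.6]
white [[142.02185792 115.14754098]] 2942.5 [525.2 426.8  74.7  74.6 -38.1]
```

View pics/w1.png

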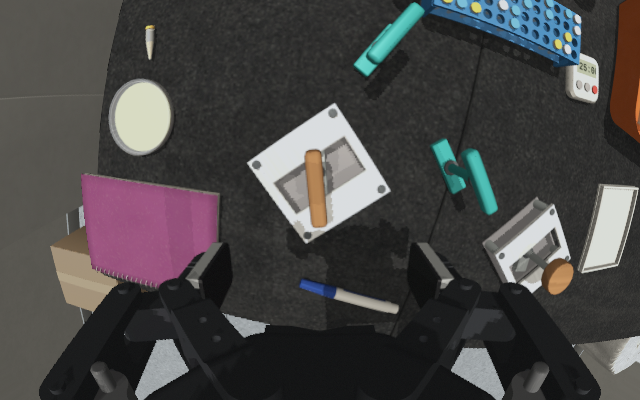

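The wrist view shows the T-bar at (316,188) over its stand at (320,174). The slot runs from (275,190) to (365,150), so its direction is about -43.6°. The bar is at +17.8°, which is 61° out of line and consistent with the task. I'll descend now.

Call:
{"api": "arm_command", "payload": {
  "deltas": [
    [0.6, -0.4, 3, -5, 1],
    [0.6, -0.4, 6, -5, 1],
    [0.6, -0.4, 8, -5, 1],
    [0.6, -0.4, 8, -5, 1],
    [0.6, -0.4, 8, -5, 1]
  ]
}}

```text
time_s: 2.45
tcp_pos: [505.0, 226.5, 122.6]
eef_rot: [[0.954, 0.301, 0.001], [0.301, -0.954, 0.0], [0.001, 0.0, -1.0]]
wrist_force: [0.5, 0.1, -0.3]
grip_width: 1.005
```

Run:
```python
from rig import bot
from h import *
s=bot.get_state();c=bot.calibration("wrist");im=bot.snapshot("wrist")
cv2.imwrite("pics/w2.png",im[:,:,::-1])
print(s["tcp_pos"],np.round(s["eef_rot"],3),s["joint_velocities"])
for n,m,z,a in(("brown",brown(im),97,200),("white",white(im),40,1500)):
    for k in blobs(m,a):print(n,k.mean(0),cv2.contourArea(k),rect(c,k,z,True))
```

```text
[504.97393631 226.51648603 122.55635895] [[ 0.954  0.301  0.001]
 [ 0.301 -0.954  0.   ]
 [ 0.001  0.    -1.   ]] [ 0.00461869 -0.01496923 -0.02556541  0.00306578 -0.00378115  0.0036118 ]
brown [[580.85555556 332.54444444]] 744.0 [469.4 -64.3  68.4  35.7  66.4]
brown [[315.92274678 230.77682403]] 2126.5 [502.5 228.4  66.5  13.   18. ]
white [[621.50830565 288.20265781]] 1595.5 [ 531.  -221.3  133.   106.7   12. ]
white [[330.17797888 196.03921569]] 9198.5 [501.5 225.5 104.2 104.2  46.4]
white [[111.07109005 110.47393365]] 3963.5 [528.5 421.8  73.4  70.4  14.1]
```

View pics/w2.png

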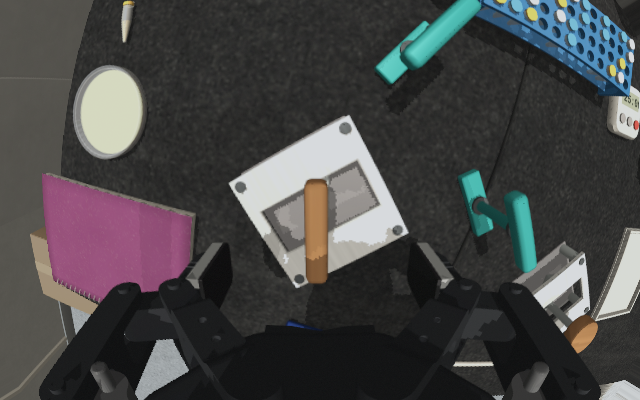

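The bar sits between the open jaws at (316,231), at 18°, matching the 66×13 size. I descend the rest of the way and grip.

Call:
{"api": "arm_command", "payload": {
  "deltas": [
    [-0.2, -0.25, 2, -0.5, 1],
    [-0.2, -0.25, 4, -0.5, 1],
    [-0.2, -0.25, 5.4, -0.5, 1],
    [-0.2, -0.25, 5.4, -0.5, 1],
    [-0.2, -0.25, 5.4, -0.5, 0.5]
  ],
  "squeeze": 40
}}

```text
time_s: 3.0
tcp_pos: [502.9, 229.2, 68.9]
eef_rot: [[0.951, 0.31, 0.002], [0.31, -0.951, 0.001], [0.002, 0.0, -1.0]]
wrist_force: [-0.3, -0.3, -0.3]
grip_width: 0.858
```

Call:
{"api": "arm_command", "payload": {
  "deltas": [
    [0, 0, 0, 0, 0.3],
    [0, 0, 0, 0, 0],
    [0, 0, 0, 0, 0],
    [0, 0, 0, 0, 0],
    [0, 0, 0, 0, 0]
  ],
  "squeeze": 40
}}

```text
time_s: 3.5
tcp_pos: [502.3, 229.2, 67.8]
eef_rot: [[0.951, 0.311, 0.001], [0.311, -0.951, 0.0], [0.001, 0.0, -1.0]]
wrist_force: [0.4, -0.5, 2.5]
grip_width: 0.155
```

The jaws closed on 0.155 (13 mm, against a 14 mm bar). I lift 5 mm and turn +61.7°, centring on the stand.

Call:
{"api": "arm_command", "payload": {
  "deltas": [
    [0, 0, -0.5, 0, 0],
    [0, 0, -0.5, 7, 0],
    [0, 0, -0.5, 14, 0],
    [0, 0, -0.5, 21, 0],
    [0, 0, -0.5, 28, 0]
  ]
}}

```text
time_s: 4.0
tcp_pos: [501.4, 229.1, 72.1]
eef_rot: [[0.984, -0.177, -0.001], [-0.177, -0.984, -0.0], [-0.001, 0.0, -1.0]]
wrist_force: [-0.5, -0.1, -1.6]
grip_width: 0.157
```

Run:
```python
from rig import bot
from h import *
s=bot.get_state();c=bot.calibration("wrist");im=bot.snapshot("wrist")
cv2.imwrite("pics/w3.png",im[:,:,::-1])
R=s["eef_rot"];print(s["tcp_pos"],s["q"],np.degrees(np.arctan2(R[1,0],R[0,0])),s["wrist_force"],s["torque"])
for k in blobs(brown(im),200):print("br",k.mean(0),cv2.contourArea(k),rect(c,k,102,True))
```

```text
[501.39190627 229.12844911  72.08647498] [2.26205096e-01 4.18372065e-01 1.73231328e+00 1.30371666e-04
 9.92021307e-01 1.97493067e+00] -10.198694877623524 [-0.54413077 -0.12818034 -1.64148261] [0.00658266 0.01118792 0.01305881]
br [[319.35117057 266.14046823]] 3801.5 [504.9 229.1  61.9  13.2 -10.7]
```

Call:
{"api": "arm_command", "payload": {
  "deltas": [
    [0, 0.2, 0, 8, 0],
    [0.05, 0.35, 0, 16, 0],
    [0.05, 0.35, 0, 24, 0],
    [0.05, 0.35, 0, 32, 0],
    [0.05, 0.35, 0, 33.5, 0]
  ]
}}

```text
time_s: 4.55
tcp_pos: [501.4, 225.6, 72.1]
eef_rot: [[0.726, -0.688, -0.001], [-0.688, -0.726, -0.0], [-0.001, 0.001, -1.0]]
wrist_force: [0.3, 0.1, -1.5]
grip_width: 0.154
```

Run:
```python
from rig import bot
from h import *
s=bot.get_state();c=bot.calibration("wrist");im=bot.snapshot("wrist")
cv2.imwrite("pics/w4.png",im[:,:,::-1])
R=s["eef_rot"];print(s["tcp_pos"],s["q"][5],np.degrees(np.arctan2(R[1,0],R[0,0])),s["wrist_force"],s["torque"])
for k in blobs(brown(im),200):print("br",k.mean(0),cv2.contourArea(k),rect(c,k,102,True))
```

```text
[501.40504822 225.58165369  72.14231126] 2.5485861968832224 -43.43271097679363 [ 0.30287079  0.14868898 -1.51781004] [-0.0049626   0.01035128  0.02196195]
br [[319.46644295 266.40268456]] 3815.0 [504.1 223.9  61.9  13.2 -43.6]
br [[60.15702479 86.33884298]] 216.0 [650.7 254.5  25.7  10.2 -68.4]
```

View pics/w4.png

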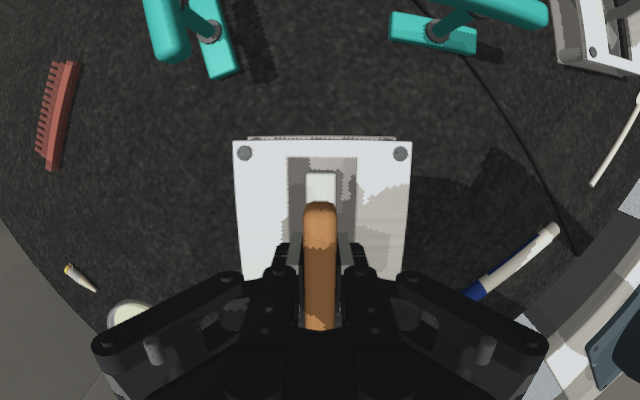

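Bar and foot are in line with the slot: the foot end at (320,185) is centred between the slot sides at 288 and 356. I lift.

Call:
{"api": "arm_command", "payload": {
  "deltas": [
    [0, 0, -1.0, 0, 0],
    [0, 0, -2.0, 0, 0],
    [0, 0, -3.0, 0, 0],
    [0, 0, -4.0, 0, 0],
    [0, 0, -5.5, 0, 0]
  ]
}}

```text
time_s: 5.1
tcp_pos: [501.4, 225.6, 128.1]
eef_rot: [[0.727, -0.687, -0.0], [-0.687, -0.727, -0.0], [-0.0, 0.0, -1.0]]
wrist_force: [0.3, -0.7, -1.3]
grip_width: 0.157
```

Call:
{"api": "arm_command", "payload": {
  "deltas": [
    [0, 0, -3, 0, 0],
    [0, 0, -6, 0, 0],
    [0, 0, -10, 0, 0],
    [0, 0, -10, 0, 0]
  ]
}}

```text
time_s: 5.5
tcp_pos: [504.9, 226.4, 234.3]
eef_rot: [[0.727, -0.687, 0.012], [-0.687, -0.727, 0.003], [0.007, -0.01, -1.0]]
wrist_force: [0.7, -0.3, -1.4]
grip_width: 0.156
```

Run:
```python
from rig import bot
from h import *
s=bot.get_state();c=bot.calibration("wrist");im=bot.snapshot("wrist")
cv2.imwrite("pics/w5.png",im[:,:,::-1])
R=s["eef_rot"];p=s["tcp_pos"];print(p,s["q"],s["wrist_force"],s["torque"],s["grip_width"])
for k in blobs(brown(im),1000):print("br",k.mean(0),cv2.contourArea(k),rect(c,k,p[2]+30,True))
```

```text
[504.9351205  226.43093763 234.30422443] [2.19946939e-01 2.55131912e-01 1.53226348e+00 2.99780133e-05
 1.34207407e+00 2.54762030e+00] [ 0.72669382 -0.25167969 -1.35532284] [ 0.01972773 -0.07146207 -0.02109576] 0.156289712773109
br [[319.39130435 266.17725753]] 3810.5 [507.3 224.6  61.6  13.2 -43.4]
```

View pics/w5.png

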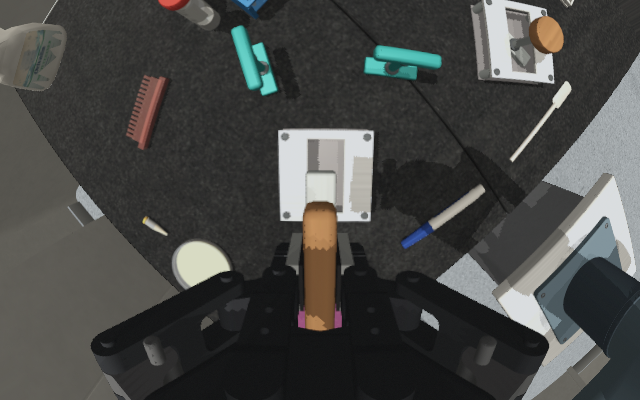

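The key is clear of the plate and gripped, with the foot visible below the bar at (320,187). I carry it to the tray.

Call:
{"api": "arm_command", "payload": {
  "deltas": [
    [2.0, 2.0, 0, 0, 0],
    [5.0, 5.0, 0, 0, 0],
    [8.2, 8.1, 0, 0, 0],
    [11.4, 11.2, 0, 0, 0],
    [14.6, 14.3, 0, 0, 0]
  ]
}}

```text
time_s: 6.05
tcp_pos: [508.5, 20.0, 226.4]
eef_rot: [[0.727, -0.686, -0.002], [-0.686, -0.727, 0.0], [-0.002, 0.001, -1.0]]
wrist_force: [0.9, 0.2, -1.7]
grip_width: 0.155
```

Call:
{"api": "arm_command", "payload": {
  "deltas": [
    [3.2, 3.1, 0, 0, 0],
    [6.4, 6.2, 0, 0, 0],
    [9.6, 9.3, 0, 0, 0],
    [12.8, 12.4, 0, 0, 0],
    [16.0, 15.5, 0, 0, 0]
  ]
}}

```text
time_s: 6.55
tcp_pos: [518.3, -202.6, 226.3]
eef_rot: [[0.727, -0.687, -0.002], [-0.687, -0.727, 0.001], [-0.002, 0.0, -1.0]]
wrist_force: [-0.5, 0.2, -1.4]
grip_width: 0.158
```

Call:
{"api": "arm_command", "payload": {
  "deltas": [
    [2.5, 2.5, 0, 0, 0],
    [4.5, 4.5, 0, 0, 0],
    [5.5, 5.3, 0, 0, 0],
    [5.5, 5.3, 0, 0, 0],
    [5.5, 5.3, 0, 0, 0]
  ]
}}

```text
time_s: 7.05
tcp_pos: [522.5, -276.1, 226.6]
eef_rot: [[0.727, -0.687, -0.001], [-0.687, -0.727, 0.002], [-0.002, -0.001, -1.0]]
wrist_force: [0.5, -0.5, -1.4]
grip_width: 0.157
```

Run:
```python
from rig import bot
from h import *
s=bot.get_state();c=bot.calibration("wrist");im=bot.snapshot("wrist")
R=s["eef_rot"];p=s["tcp_pos"];print(p,s["q"],s["wrist_force"],s["grip_width"])
for k in blobs(brown(im),1000):print("br",k.mean(0),cv2.contourArea(k),rect(c,k,p[2]+30,True))
for k in blobs(white(im),1000):print("wh",k.mean(0),cv2.contourArea(k),rect(c,k,14,True))
t=bot.snapshot("top");cv2.imwrite("pics/t5.png",np.hstack([im[80:380,120:520],t[60:360,200:600]])[:,:,::-1])
```

```text
[ 522.45714967 -276.10518651  226.62383328] [-6.75227559e-01  3.36204446e-01  1.43889812e+00  7.40415575e-04
  1.36855734e+00  1.65278891e+00] [ 0.47391047 -0.53747465 -1.4073632 ] 0.15662182346485848
br [[319.3277592  266.18060201]] 3810.5 [ 525.2 -277.9   61.9   13.2  -43.5]
br [[222.27113703  67.00291545]] 3082.5 [ 610.7 -306.3   83.6    7.    87.9]
wh [[562.05113636 228.1540404 ]] 23144.0 [  39.9 -520.6  514.6  485.    -4.7]
wh [[316.07252441 175.06555091]] 10868.5 [ 526.7 -277.7  149.5  119.4   12.2]
wh [[567.52195122  32.76097561]] 2107.0 [ 428.3 -729.   244.1   76.2   82.7]
wh [[141.59201141  83.76747504]] 2155.5 [ 856.5 -215.   326.   311.6    3.5]
```

View pics/t5.png

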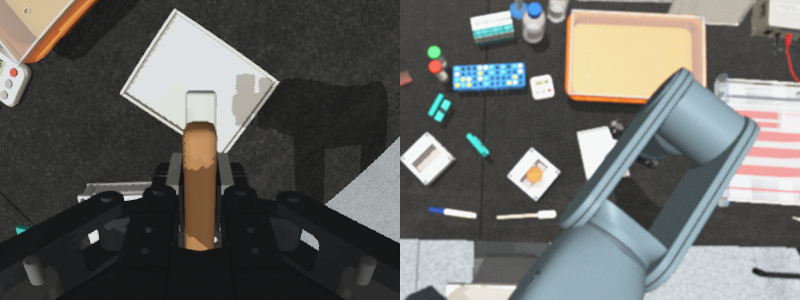

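The tray's centre is at (526.7,-277.7) with a size of 149.5×119.4, which matches. The key is above it and held as before. I lower it.

Call:
{"api": "arm_command", "payload": {
  "deltas": [
    [0.2, 0, 3, 0, 0],
    [0.4, -0.2, 6, 0, 0],
    [0.4, -0.2, 9, 0, 0],
    [0.4, -0.2, 12, 0, 0],
    [0.4, -0.2, 14, 0, 0]
  ]
}}

```text
time_s: 7.65
tcp_pos: [526.4, -276.3, 85.4]
eef_rot: [[0.728, -0.686, -0.002], [-0.686, -0.728, 0.002], [-0.003, -0.0, -1.0]]
wrist_force: [-0.3, 0.1, -2.4]
grip_width: 0.153
```

Call:
{"api": "arm_command", "payload": {
  "deltas": [
    [0, 0, 0.5, 0, 0],
    [0, 0, 1.0, 0, 0],
    [0, 0, 1.4, 0, 0],
    [0, 0, 1.6, 0, 0],
    [0, 0, 1.6, 0, 0]
  ]
}}

```text
time_s: 8.15
tcp_pos: [527.4, -278.9, 71.9]
eef_rot: [[0.726, -0.687, 0.001], [-0.687, -0.726, -0.001], [0.001, -0.0, -1.0]]
wrist_force: [-0.1, 0.1, -2.5]
grip_width: 0.155
```

Call:
{"api": "arm_command", "payload": {
  "deltas": [
    [0, 0, 0.1, 0, 0],
    [0, 0, 0.2, 0, 0],
    [0, 0, 0.3, 0, 0],
    [0, 0, 0.3, 0, 0],
    [0, 0, 0.3, 0, 0]
  ]
}}

```text
time_s: 8.65
tcp_pos: [527.0, -278.8, 68.3]
eef_rot: [[0.726, -0.687, -0.0], [-0.687, -0.726, 0.0], [-0.0, -0.0, -1.0]]
wrist_force: [-0.5, -0.7, -2.1]
grip_width: 0.155
```

Call:
{"api": "arm_command", "payload": {
  "deltas": [
    [0, 0, 0.05, 0, 0],
    [0, 0, 0.1, 0, 0],
    [0, 0, 0.1, 0, 0],
    [0, 0, 0.1, 0, 0]
  ]
}}

```text
time_s: 9.05
tcp_pos: [527.2, -278.9, 67.8]
eef_rot: [[0.726, -0.687, 0.0], [-0.687, -0.726, -0.0], [0.001, -0.0, -1.0]]
wrist_force: [-1.3, 0.2, 4.2]
grip_width: 0.154
```

The force has turned to +4.2 N at the grasp height, so the foot is on the tray floor. I release.

Call:
{"api": "arm_command", "payload": {
  "deltas": [
    [0, 0, 0, 0, 0.2],
    [0, 0, 0, 0, 0.3],
    [0, 0, 0, 0, 0.6],
    [0, 0, 0, 0, 1],
    [0, 0, 0, 0, 1]
  ]
}}

```text
time_s: 9.55
tcp_pos: [527.1, -278.7, 67.2]
eef_rot: [[0.726, -0.687, -0.0], [-0.687, -0.726, 0.0], [-0.0, -0.0, -1.0]]
wrist_force: [-0.2, -0.4, -0.2]
grip_width: 0.799
```

Call:
{"api": "arm_command", "payload": {
  "deltas": [
    [0, 0, 0, 0, 1],
    [0, 0, -2, 0, 1],
    [0, 0, -6, 0, 1],
    [0, 0, -11, 0, 1],
    [0, 0, -11, 0, 1]
  ]
}}

```text
time_s: 10.05
tcp_pos: [530.5, -281.4, 185.0]
eef_rot: [[0.726, -0.687, 0.011], [-0.687, -0.727, -0.009], [0.014, -0.001, -1.0]]
wrist_force: [1.2, -1.0, 0.1]
grip_width: 0.998
```

Run:
```python
from rig import bot
from h import *
s=bot.get_state();c=bot.calibration("wrist");im=bot.snapshot("wrist");t=bot.snapshot("scene")
p=s["tcp_pos"];print(p,s["wrist_force"],s["grip_width"])
for k in blobs(brown(im),600):print("br",k.mean(0),cv2.contourArea(k),rect(c,k,97,True))
for k in blobs(white(im),3000):print("wh",k.mean(0),cv2.contourArea(k),rect(c,k,14,True))
cv2.imwrite("pics/e.png",np.hstack([im[80:380,120:520],cv2.resize(t[100:250,260:460],(400,300))])[:,:,::-1])
```

```text
[ 530.52811713 -281.37087695  184.98528765] [ 1.21484434 -0.9958464   0.1308776 ] 0.9983900912000128
br [[320.98870056 207.23728814]] 1151.5 [ 526.2 -277.8   64.9   12.5  -43.8]
br [[211.75718016  74.10704961]] 4153.5 [ 664.  -283.1  196.5   17.8   87.9]
wh [[576.45459871 252.58289397]] 11798.5 [  79.3 -529.7  417.1  265.     1.2]
wh [[305.27244582 182.33539732]] 11863.5 [ 529.  -277.2  143.5  119.    12.1]
```

View pics/e.png

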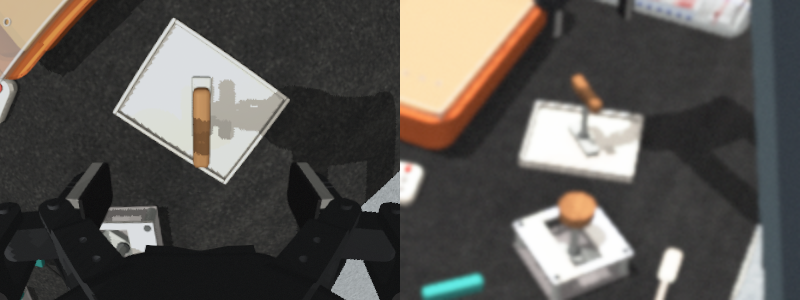

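The key stands upright in the middle of the tray, with the bar at (526.2,-277.8) against a tray centre of (526.7,-277.7). The gripper is clear and the knob key looks untouched. I let the arm settle, then hand the job in.

Call:
{"api": "arm_command", "payload": {
  "deltas": [
    [0, 0, 0, 0, 1],
    [0, 0, 0, 0, 1],
    [0, 0, 0, 0, 1]
  ]
}}

```text
time_s: 10.45
tcp_pos: [526.4, -278.2, 175.8]
eef_rot: [[0.726, -0.687, -0.002], [-0.687, -0.726, 0.002], [-0.003, 0.0, -1.0]]
wrist_force: [0.3, -1.2, -0.5]
grip_width: 1.0
```

```bash
python3 -c "
from rig import bot
s=bot.get_state();print(s['time_s'],abs(s['joint_velocities']).max(),s['wrist_force'])
print(bot.close_job())"
```

```text
10.45 0.008545104674166084 [ 0.2898479  -1.20073402 -0.54875165]
the job is handed in; nothing more can be done
None
```

The T-bar key now stands upright in the white tool tray, and I handed the job in at 10.5 s of the 40 s allowed. I turned it about 61° under the guard plate, from +18° to -43.4° against a slot at -43.6°. I then lifted it through the slot, carried it over and released it once its foot touched the tray floor.

**Last checks:**
- **Position:** the bar measured (526.2, -277.8) mm, and the tray centre was (526.7, -277.7) mm.
- **Upright:** the bar's apparent size at standing height was 64.9 × 12.5 mm (nominal 66 × 14), and both views show it standing.
- **Robot:** the gripper was open, about 100 mm above the grasp height, and the arm was at rest.
- **Knob key:** it looked unmoved in the last scene view, but I did not re-measure its position.

The last wrist-camera tray outline read slightly short (143.5 × 119 mm), probably because the key hid part of the rim. I used the measurement taken before placing the key. No check failed.

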